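Index the dish slide and lock it

TASK

With the fingertips, push the blue carriage of the dish slide along its rail, through any earlier notch, until its spring pin drops into the notch at the green marker; then press the red lock cap on the end of the rail fully down and take the hand away. Nothing is to be picked up: the dish stays in its tray untouched, and the beaker and the blocks beside the slide stay where they are.

Things in the scene. Friction and masses are not known exactly. Their poses are not given: they have to be found in the camera images.
- slide_base: fixed grey base, 98 x 370 mm; origin on the bench under its middle. The rail runs along its y axis; the lock is at its +y end. On it: rear stop bar 22 mm high at the -y end, steel rails 22 mm high, aluminium index bar 24 mm high at x = -42 mm with notches at y = -105, -65 and -25 mm, and an end block 44 mm high from y = 132 to 185 mm.
- carriage (a joint): carriage travel along the base's +y, m, 0 (rear stop) to 0.148; starts at 0 to 0.004. Pin seated in a notch: 0.050, 0.090 or 0.130. The pin's line (white stripe across the block) is at base y = -0.155 + travel. Sliding takes 2 to 3 N; from about 5 mm before a notch the pin pulls the carriage in by itself (the push force dips to 0); 10 to 12 N pushes it out again.
- push_face (a point): middle of the flat rear (-y) face of the carriage's blue block, 48 mm above the bench. The block is 92 mm wide (x), 44 mm long (y), 26 to 68 mm above the bench. The face is pushed toward the base's +y and lies 22 mm behind the pin's line. Ahead of the block (+y) is a grey tray 104 x 104 mm, rim 41 mm above the bench, holding the dish.
- index_pin (a joint): how far the spring pin (red knob on top of the blue block, at the side toward the robot) has dropped, m: about 0.0005 while its roller rides on the index bar, about 0.0044 when it is seated in a notch
- lock_top (a point): centre of the top of the red lock cap, a 32 mm wide round cap on the end block; its top is 64 mm above the bench when up; it is pressed straight down
- lock_cap (a joint): how far the lock cap is pressed down, m: 0 up, 0.008 fully down; it takes about 5 N and stays where it is left
- marker_green: fixed green tab 6 x 16 mm, 32 mm high, at the base's side toward the robot, beside one of the three notches: the wanted one; origin on the bench under the tab, at base x = -59 mm and at the same y along the rail as the notch
- marker_white_a: white tab of the same size and place, beside a notch that is not wanted
- marker_white_b: white tab of the same size and place, beside the other notch that is not wanted
- beaker: clear beaker, 52 mm wide, 62 mm high, standing loose to the right of the slide; origin at its underside's centre
- block_insert_2: grey metal block with six holes, 66 x 95 x 30 mm, lying loose to the right of the slide; origin at its underside's centre
- cool_block: blue block with many small holes, 78 x 115 x 30 mm, lying loose farther to the right; origin at its underside's centre
- dish: closed round petri dish, 91 mm across, 16 mm high, lying loose in the carriage's tray, its underside 30 mm above the bench; origin at its underside's centre, 75 mm ahead (+y) of the pin's line
Mind the look-alikes: they are no part of the job. What is shaped like the dish but yellow is not meant.

How it is judged (in metres and radians):
On the way, in this order (a step that is already met when the one before it is completed fails the run):
1. the carriage rests in the notch at the green marker, its pin dropped (y of push_face in the frame of marker_green between -0.0245 and -0.0195 m and value of joint index_pin above 0.003 m and velocity of joint carriage between -0.005 and 0.005 m/s), for 0.2 s.
2. the lock cap is pressed fully down (value of joint lock_cap above 0.0065 m), for 0.1 s.
At the end, for the whole second after the job is handed in: The carriage's pin is dropped at least 3 mm into the notch at the green marker (carriage within 2.5 mm of that notch), the lock cap is at least 6.5 mm down, and the dish lies in its tray (y of push_face in the frame of marker_green between -0.0245 and -0.0195 m and value of joint index_pin above 0.003 m and value of joint lock_cap above 0.0065 m and z of dish in the frame of push_face below -0.014 m and linear speed of dish below 0.01 m/s); the robot touches nothing.
It fails at once if the lock cap is pressed before the carriage is seated (value of joint lock_cap above 0.003 m and value of joint index_pin below 0.002 m).
It fails at once if the dish is lifted or tipped out of its tray (z of dish in the frame of push_face above -0.008 m or angle between dish's own z axis and vertical above 0.2 rad).
It fails at once if the dish is touched by the robot (contact force between any of the arm, the fingers and dish above 1 N).
It fails at once if a bystander is moved more than 20 mm (distance of any of beaker, block_insert_2, cool_block from where it was at the start of the episode above 0.02 m).
It also fails if it takes over 51 s, if anything falls off the work surface, if the arm or the gripper's body presses on something with over 40 N, if the wrist force passes 120 N, or if a joint passes its speed limit or range.

ROBOT

A 7-joint arm with a two-finger parallel gripper is mounted at the origin on a cart in front of the work surface, level with it; the furniture and walls round the work are solid. World frame = base frame: x ahead of the robot, y to its left, z up, the work surface at z = 0. Lengths are in m, angles in degrees, forces in N, time in s.
With the tool pointing down it reaches from about 0.425 to 0.95 m from the base axis. Payload 4.7 kg.
Tool frame: the origin (TCP) lies between the finger pads; the fingertips stand 19 mm ahead of it and the grasp point (between the pads) is the TCP; z points along the fingers, y is the line along which they close (so a half turn about z gives the same grasp; the last joint's range is limited). The gripper opens to 85 mm and grips with 20 to 120 N. Pads are 22 mm wide; open, the fingers measure 114 mm over their backs; the gripper's body (76 mm by 85 mm) begins 54 mm behind the grasp point. The pads swing forward as they close: fully open they stand 13 mm farther back than shut.
Start: joints at [-69.494, 26.849, -2.785, 87.806, 1.381, 65.374, -4.715], TCP at [0.255, 0.625, 0.25] pointing down, gripper open.
Joint ranges: [-148.3, 148.3], [-19.14, 114.17], [-79.39, 73.82], [5.75, 140.21], [-59.74, 239.74], [12.07, 113.84], [-152.46, 152.46]. Speed limits (degrees/s): [147.25, 147.25, 180, 180, 180, 180, 180].

INTERFACE

Orientations are given as a 3x3 rotation matrix whose columns are the frame's x, y, z axes.
In Python, from rig import manip gives the robot as it stands.
- The arm moves only by the shell command python3 -m crank 'ROWS' [FORCE]. ROWS is JSON, a list of rows, each an object with "claw": the opening, from 0 (shut) to 1 (fully open); "travel": the shift along the tool's x, y, z in cm, a list of three; "rotation": the turn, a rotation vector about the tool's x, y, z in rad, a list of three. A call has 1 to 8 rows; each row shifts and turns the commanded pose from where the row before left it, along the tool's axes as they then stand; what a row does not reach is not made up. A row lasts 1/10 s, in which the tool goes at most 50 mm and 8.59 degrees, less where a joint would pass 70% of its speed; a pose out of reach is approached as far as the arm can. A call with a gripper value outside its range is refused whole. The fingers move at their own pace and stop on an object; FORCE is the grip in N (left out, the last holds). Time passes only in rows, so rows that do not move let the fingers close. It gives the time, the measured TCP pose, the force, the opening and the grip force at its end, in the units of the state.
- manip.state(): the state, without advancing time (a new reading comes with each control period).
- manip.capture(name): name is "scene" or "top"; returns a dict with "color" (384x512x3 uint8, blue, green, red), "range_z" (384x512 float32, m along the optical axis (not along the pixel's ray), 0 where there is no reading), "fx", "fy", "cx", "cy" (pixels), "origin" and "attitude" of the camera in the world. Camera axes: x right, y down, z forward; pixel columns grow to the right and rows downward; lengths in m; the calibration is good to about 2 mm. A picture is of the moment at which its call begins.
- manip.close_job(): hands the job in; it is judged then, once.
The state is a dict: "t": time; "joint_positions": joint angles; "qvel": joint speeds; "joint_torque": joint torques, N m; "ee_pos": TCP position; "orientation": TCP orientation; "force": force on the tool from outside, world axes, zero at the start; "ft_torque": the same for the moment, N m; "finger_gap": finger opening in m; "grip_force": force on a finger pad.
Only numpy, scipy, OpenCV 4.12 (cv2) and the standard library are available. Lean on these libraries where they do the work, as an engineer would, in place of code of your own. Each camera call takes 0.05 s, during which the arm holds its last target. There are 200 camera calls.

## Working session

There is one attempt and no reset: what is moved stays moved. The work goes in short steps, Python scripts to look and compute and a shell command to move; the robot and the scene stay as the last step left them, time stands still between calls to the robot, and variables do not carry over. Pictures are saved under pics/ and viewed, at most 10 in all, crops included, and the job is handed in when it is done.

```bash
mkdir -p pics; cat > h.py <<'E'
import numpy as np, cv2
from rig import manip
def cloud(c):
    z=c["range_z"]; v,u=np.mgrid[:z.shape[0],:z.shape[1]]
    p=np.dstack([(u-c["cx"])/c["fx"]*z,(v-c["cy"])/c["fy"]*z,z])
    return p@np.array(c["attitude"]).T+np.array(c["origin"])
E
python3 - <<'E'
from h import *
for n in("scene","top"):
    c=manip.capture(n); cv2.imwrite(f"pics/{n}0.png",c["color"]); np.savez(f"{n}0.npz",**c)
    print(n,c["origin"],np.round(c["attitude"],3).tolist(),c["fx"])
s=manip.state(); print(s)
E
```

```text
scene [-0.34829019 -0.53158433  0.83548467] [[0.483, -0.522, 0.703], [-0.875, -0.295, 0.383], [0.008, -0.8, -0.6]] 401.35004815182543
top [ 0.38336749 -0.01560968  1.56400258] [[-0.017, -0.992, 0.124], [-1.0, 0.016, -0.014], [0.012, -0.125, -0.992]] 425.48703063149014
{'t': 0.1, 'joint_positions': array([-69.49604208,  26.88984617,  -2.78558581,  87.86727546,
         1.38004935,  65.37429291,  -4.71566844]), 'qvel': array([-0.15184515, -0.07666844,  0.11102543, -0.18267692,  0.0064585 ,
        0.02172621, -0.01004394]), 'joint_torque': array([ 3.31208980e-05, -5.11514854e+01, -4.74046357e-02, -2.38388443e+01,
        1.07364802e-02,  4.40015385e-03,  1.10415255e-05]), 'ee_pos': array([0.25438887, 0.62469819, 0.24939687]), 'orientation': array([[-9.26150375e-01,  3.77153963e-01, -6.10006197e-04],
       [ 3.77154454e-01,  9.26149000e-01, -1.59615123e-03],
       [-3.70381309e-05, -1.70834261e-03, -9.99998540e-01]]), 'force': array([ 0.39641139,  0.67064475, -0.19692815]), 'ft_torque': array([-0.05686392, -0.00180036,  0.03604598]), 'grip_force': 0.0, 'finger_gap': 0.0851255789472377}
```

View pics/scene0.png

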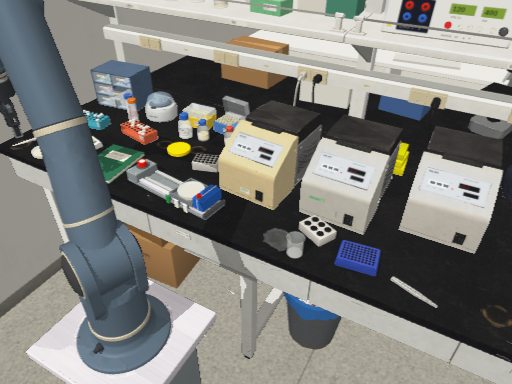

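View pics/top0.png

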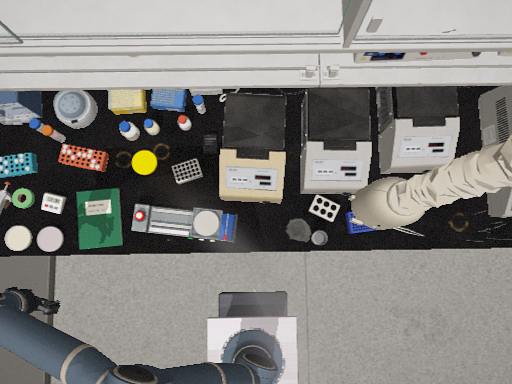

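The scene view shows the slide around px (175,190), with the blue carriage at its right end. In the top view the slide spans px (132–237, 205–242), with the red lock at (140,216) and the carriage at (229,228). Next I'll enlarge the slide and measure it.

```bash
python3 - <<'E'
from h import *
T=dict(np.load("top0.npz")); S=dict(np.load("scene0.npz"))
a=cv2.resize(T["color"][190:255,120:250],None,fx=6,fy=6,interpolation=cv2.INTER_CUBIC)[:,:780]
b=cv2.resize(S["color"][150:225,115:235],None,fx=6,fy=6,interpolation=cv2.INTER_CUBIC)
cv2.imwrite("pics/a.png",a); cv2.imwrite("pics/b.png",b)
for n,c in(("T",T),("S",S)):
    P=cloud(c); h=cv2.cvtColor(c["color"],cv2.COLOR_BGR2HSV).astype(int); H,Sa,V=h[...,0],h[...,1],h[...,2]
    u=np.zeros(H.shape,bool)
    if n=="T": u[200:246,125:245]=1
    else: u[150:222,120:230]=1
    for k,m in dict(red=((H<8)|(H>172))&(Sa>140)&(V>80),green=(H>45)&(H<85)&(Sa>100)&(V>50),blue=(H>105)&(H<130)&(Sa>130)&(V>60)).items():
        m=(m&u).astype(np.uint8); N,L,st,ce=cv2.connectedComponentsWithStats(m)
        for i in range(1,N):
            if st[i,4]>2:
                q=P[L==i]; print(n,k,st[i].tolist(),np.round(np.median(q,0),3),np.round(q.min(0),3),np.round(q.max(0),3))
# base edges: points with z in 0.005..0.08 in region
P=cloud(T)[200:246,125:245].reshape(-1,3); m=(P[:,2]>0.008)&(P[:,2]<0.09)
q=P[m,:2].astype(np.float32); print(cv2.minAreaRect(q))
E
```

```text
T red [135, 211, 10, 9, 35] [0.516 0.386 0.061] [0.501 0.376 0.04 ] [0.532 0.404 0.072]
T red [223, 235, 4, 4, 14] [0.434 0.087 0.083] [0.429 0.083 0.075] [0.44  0.093 0.089]
T green [187, 237, 7, 3, 12] [0.433 0.219 0.022] [ 0.43   0.209 -0.002] [0.437 0.227 0.033]
T blue [220, 214, 7, 25, 101] [0.475 0.094 0.067] [0.43  0.083 0.058] [0.514 0.106 0.076]
T blue [227, 214, 8, 22, 112] [0.48  0.07  0.066] [ 0.44   0.058 -0.003] [0.52  0.081 0.076]
S red [137, 159, 10, 9, 54] [0.504 0.385 0.056] [0.495 0.376 0.042] [0.538 0.406 0.065]
S red [197, 194, 4, 4, 16] [0.432 0.087 0.079] [0.424 0.081 0.074] [0.437 0.095 0.082]
S green [120, 150, 25, 21, 197] [0.581 0.499 0.015] [ 0.482  0.476 -0.004] [0.642 0.577 0.021]
S green [166, 195, 5, 9, 33] [0.429 0.216 0.015] [-0.348 -0.532 -0.   ] [0.446 0.224 0.835]
S blue [197, 184, 25, 28, 394] [0.467 0.069 0.06 ] [ 0.419  0.058 -0.005] [0.593 0.151 0.071]
S blue [193, 196, 4, 13, 38] [0.425 0.102 0.052] [0.42  0.094 0.028] [0.437 0.108 0.069]
((0.49284934997558594, 0.23417620360851288), (0.4279119372367859, 0.15225091576576233), 89.84829711914062)
```

View pics/a.png

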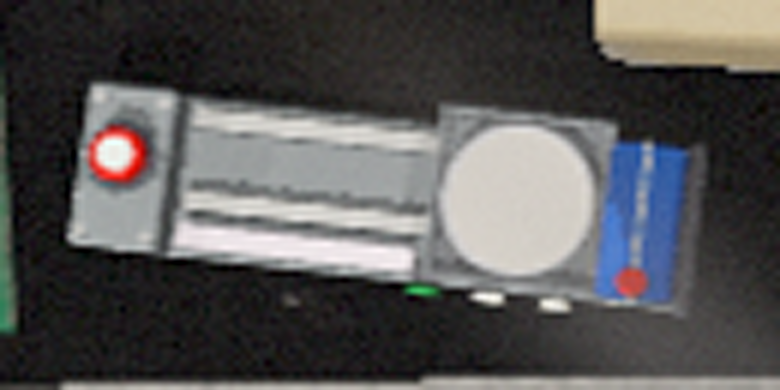

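View pics/b.png

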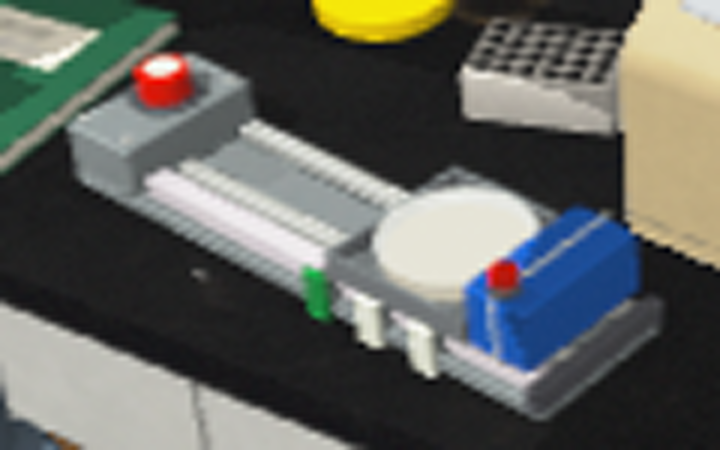

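The green tab sits left-most of the three, toward the lock (crop px (422,290); the white tabs are at (488,298) and (555,305)). So the target is the third notch, at travel 0.130. Next I'll fit the base frame and work out how far to go.

```bash
cat > frame.py <<'E'
from h import *
from scipy.optimize import least_squares
# (world xy, base xy): knob, green tab, lock cap centred on x=0, blue block sides
T=dict(np.load("top0.npz")); P=cloud(T); Q=P[200:246,125:245].reshape(-1,3)
def tob(p,o,a):
    d=p[...,:2]-o; c,s=np.cos(a),np.sin(a); return np.stack([d[...,0]*c+d[...,1]*s,-d[...,0]*s+d[...,1]*c],-1)
E
python3 - <<'E'
from frame import *
o=np.array([.49,.23])
for deg in(-5,-6,-7,-8):
    a=np.radians(deg); b=tob(Q,o,a); z=Q[:,2]
    eb=(z>.036)&(z<.052)&(b[:,1]>.12); bl=(z>.06)&(z<.075)&(b[:,1]<-.1)
    f=lambda m,k:np.round(np.percentile(b[m,k],[4,96]),4)
    print(deg,"end x",f(eb,0),"y",f(eb,1),"blue x",f(bl,0),"y",f(bl,1))
    for n,p in dict(knob=(.433,.087),green=(.432,.218),cap=(.515,.387)).items(): print(n,tob(np.array(p),o,a).round(4))
E
```

```text
-5 end x [-0.0415  0.0495] y [0.1388 0.1887] blue x [-0.0493  0.0336] y [-0.1666 -0.1259]
knob [-0.0443 -0.1474]
green [-0.0567 -0.017 ]
cap [0.0112 0.1586]
-6 end x [-0.0444  0.0467] y [0.1391 0.1886] blue x [-0.047   0.0362] y [-0.1669 -0.1262]
knob [-0.0417 -0.1482]
green [-0.0564 -0.018 ]
cap [0.0085 0.1588]
-7 end x [-0.0472  0.0439] y [0.1392 0.1886] blue x [-0.0443  0.0389] y [-0.167  -0.1262]
knob [-0.0391 -0.1489]
green [-0.0561 -0.019 ]
cap [0.0057 0.1589]
-8 end x [-0.05    0.0411] y [0.1393 0.1885] blue x [-0.0417  0.0415] y [-0.167  -0.1262]
knob [-0.0365 -0.1495]
green [-0.0558 -0.02  ]
cap [0.0029 0.159 ]
```

```bash
python3 -m crank '[{"claw":0,"travel":[0,0,0],"rotation":[0,0,0.15]},{"claw":0,"travel":[0,0,0],"rotation":[0,0,0.15]},{"claw":0,"travel":[0,0,0],"rotation":[0,0,0.15]},{"claw":0,"travel":[0,0,0],"rotation":[0,0,0.15]},{"claw":0,"travel":[0,0,0],"rotation":[0,0,0.15]},{"claw":0,"travel":[0,0,0],"rotation":[0,0,0.15]},{"claw":0,"travel":[0,0,0],"rotation":[0,0,0.15]},{"claw":0,"travel":[0,0,0],"rotation":[0,0,0.15]}]'
```

```text
t: 0.9
ee_pos: [0.2544, 0.6248, 0.2497]
orientation: [[0.022, 1.0, -0.0], [1.0, -0.022, -0.001], [-0.001, -0.0, -1.0]]
force: [0.6, 0.1, 0.6]
finger_gap: -0.0001
grip_force: 0.0
```

```bash
python3 -m crank '[{"claw":0,"travel":[0,0,0],"rotation":[0,0,0.1]},{"claw":0,"travel":[-3,3,0],"rotation":[0,0,0]},{"claw":0,"travel":[-3,3,0],"rotation":[0,0,0]},{"claw":0,"travel":[-3,3,0],"rotation":[0,0,0]},{"claw":0,"travel":[-3,3,0],"rotation":[0,0,0]},{"claw":0,"travel":[-3,3,0],"rotation":[0,0,0]},{"claw":0,"travel":[-3,3,0],"rotation":[0,0,0]},{"claw":0,"travel":[-3,3,0],"rotation":[0,0,0]}]'; python3 -m crank '[{"claw":0,"travel":[-4.2,0.9,0],"rotation":[0,0,0]},{"claw":0,"travel":[-4.2,0.9,0],"rotation":[0,0,0]},{"claw":0,"travel":[-4.2,0.9,0],"rotation":[0,0,0]},{"claw":0,"travel":[-4.2,0.9,0],"rotation":[0,0,0]},{"claw":0,"travel":[-4.2,0.9,0],"rotation":[0,0,0]},{"claw":0,"travel":[-4.2,0.9,0],"rotation":[0,0,0]},{"claw":0,"travel":[-4.2,0.9,0],"rotation":[0,0,0]},{"claw":0,"travel":[-4.2,0.9,0],"rotation":[0,0,0]}]'
```

```text
t: 1.7
ee_pos: [0.4395, 0.3906, 0.25]
orientation: [[0.116, 0.993, -0.0], [0.993, -0.116, -0.0], [-0.0, -0.0, -1.0]]
force: [2.2, -0.3, -0.7]
finger_gap: 0.0
grip_force: 0.0
t: 2.5
ee_pos: [0.4711, 0.0485, 0.2502]
orientation: [[0.115, 0.993, -0.0], [0.993, -0.115, 0.0], [0.0, -0.0, -1.0]]
force: [0.7, 0.1, -0.3]
finger_gap: 0.0002
grip_force: 0.0
```

```bash
python3 -m crank '[{"claw":0,"travel":[-3,-0.5,0],"rotation":[0,0,0.006]},{"claw":0,"travel":[0,0,3],"rotation":[0,0,0]},{"claw":0,"travel":[0,0,3],"rotation":[0,0,0]},{"claw":0,"travel":[0,0,3],"rotation":[0,0,0]},{"claw":0,"travel":[0,0,3],"rotation":[0,0,0]},{"claw":0,"travel":[0,0,0],"rotation":[0,0,0]}]'; python3 - <<'E'
from h import *
c=manip.capture("scene"); b=cv2.resize(c["color"][110:225,115:285],None,fx=4.5,fy=4.5,interpolation=cv2.INTER_CUBIC); cv2.imwrite("pics/c.png",b)
E
```

```text
t: 3.1
ee_pos: [0.46, 0.0207, 0.1272]
orientation: [[0.122, 0.993, -0.008], [0.993, -0.122, -0.002], [-0.003, -0.008, -1.0]]
force: [-1.1, -0.6, 0.5]
finger_gap: 0.0001
grip_force: 0.0
```

View pics/c.png

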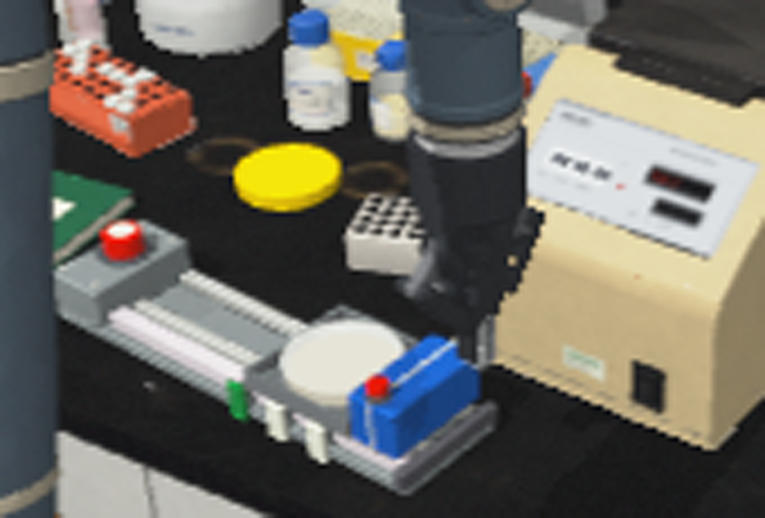

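The fingertips, at crop px (485,355), are behind and above the blue block, on its mid-line and clear of the cream machine. I'll go down and approach.

```bash
python3 -m crank '[{"claw":0,"travel":[0,0,3],"rotation":[0,0,0]},{"claw":0,"travel":[0,0,3],"rotation":[0,0,0]},{"claw":0,"travel":[0,0,1],"rotation":[0,0,0]},{"claw":0,"travel":[0,0,0],"rotation":[0,0,0]},{"claw":0,"travel":[0.8,0,0],"rotation":[0,0,0]},{"claw":0,"travel":[0.8,0,0],"rotation":[0,0,0]},{"claw":0,"travel":[0.4,0,0],"rotation":[0,0,0]},{"claw":0,"travel":[0,0,0],"rotation":[0,0,0]}]'; python3 -m crank '[{"claw":0,"travel":[0.4,0,0],"rotation":[0,0,0]},{"claw":0,"travel":[0.4,0,0],"rotation":[0,0,0]},{"claw":0,"travel":[0.4,0,0],"rotation":[0,0,0]},{"claw":0,"travel":[0,0,0],"rotation":[0,0,0]}]'
```

```text
t: 3.95
ee_pos: [0.4661, 0.0422, 0.061]
orientation: [[0.119, 0.993, 0.002], [0.993, -0.119, 0.001], [0.001, 0.001, -1.0]]
force: [0.5, 0.7, -0.0]
finger_gap: 0.0001
grip_force: 0.0
t: 4.35
ee_pos: [0.467, 0.053, 0.0603]
orientation: [[0.121, 0.993, -0.0], [0.993, -0.121, -0.0], [-0.0, -0.0, -1.0]]
force: [-0.2, 0.5, 0.5]
finger_gap: -0.0001
grip_force: 0.0
```

```bash
python3 -m crank '[{"claw":0,"travel":[0.4,0,0],"rotation":[0,0,0]},{"claw":0,"travel":[0.4,0,0],"rotation":[0,0,0]}]';python3 -m crank '[{"claw":0,"travel":[0.4,0,0],"rotation":[0,0,0]},{"claw":0,"travel":[0.4,0,0],"rotation":[0,0,0]}]';python3 -m crank '[{"claw":0,"travel":[0.4,0,0],"rotation":[0,0,0]},{"claw":0,"travel":[0.4,0,0],"rotation":[0,0,0]}]'
```

```text
t: 4.55
ee_pos: [0.4679, 0.06, 0.0603]
orientation: [[0.123, 0.992, -0.0], [0.992, -0.123, -0.001], [-0.001, -0.0, -1.0]]
force: [-0.4, -3.8, 0.9]
finger_gap: 0.0004
grip_force: 1.7
t: 4.75
ee_pos: [0.4689, 0.0687, 0.0603]
orientation: [[0.122, 0.993, -0.0], [0.993, -0.122, -0.0], [-0.0, -0.0, -1.0]]
force: [-0.4, -3.5, 1.0]
finger_gap: -0.0003
grip_force: 1.7
t: 4.95
ee_pos: [0.47, 0.0769, 0.0603]
orientation: [[0.122, 0.993, 0.0], [0.993, -0.122, -0.0], [-0.0, 0.0, -1.0]]
force: [-0.1, -4.1, -0.1]
finger_gap: -0.0002
grip_force: 1.7
```

```bash
python3 -m crank '[{"claw":0,"travel":[0.4,0,0],"rotation":[0,0,0]},{"claw":0,"travel":[0.4,0,0],"rotation":[0,0,0]},{"claw":0,"travel":[0.4,0,0],"rotation":[0,0,0]}]' | grep -E "ee_|force: \[";for i in 1; do :; done
python3 -m crank '[{"claw":0,"travel":[0.3,0,0],"rotation":[0,0,0]}]'| grep -E "ee_|force: \["
python3 -m crank '[{"claw":0,"travel":[0.3,0,0],"rotation":[0,0,0]}]'| grep -E "ee_|force: \["
python3 -m crank '[{"claw":0,"travel":[0.3,0,0],"rotation":[0,0,0]}]'| grep -E "ee_|force: \["
python3 -m crank '[{"claw":0,"travel":[0.3,0,0],"rotation":[0,0,0]}]'| grep -E "ee_|force: \["
python3 -m crank '[{"claw":0,"travel":[0.3,0,0],"rotation":[0,0,0]}]'| grep -E "ee_|force: \["
python3 -m crank '[{"claw":0,"travel":[0.3,0,0],"rotation":[0,0,0]}]'| grep -E "ee_|force: \["
python3 -m crank '[{"claw":0,"travel":[0.3,0,0],"rotation":[0,0,0]}]'| grep -E "ee_|force: \["
```

```text
ee_pos: [0.4714, 0.0888, 0.0603]
force: [0.7, -3.0, 1.0]
ee_pos: [0.4719, 0.0921, 0.0603]
force: [0.1, -2.4, -0.3]
ee_pos: [0.4721, 0.0956, 0.0603]
force: [1.0, -0.7, 0.4]
ee_pos: [0.4723, 0.0986, 0.0603]
force: [0.8, 0.5, 0.3]
ee_pos: [0.4724, 0.0996, 0.0603]
force: [-0.8, -9.9, 4.0]
ee_pos: [0.4725, 0.1003, 0.0603]
force: [-1.9, -12.2, 4.6]
ee_pos: [0.4728, 0.1031, 0.0603]
force: [-0.7, -7.7, 4.7]
ee_pos: [0.4733, 0.1073, 0.0603]
force: [-0.4, -3.3, 1.6]
```

The first notch was felt with the TCP at about y = 0.099, so the second should come near 0.1385 and the third near 0.178. I'll carry on.

```bash
f(){ grep -E "ee_|force: \["; }
python3 -m crank '[{"claw":0,"travel":[0.4,0,0],"rotation":[0,0,0]},{"claw":0,"travel":[0.4,0,0],"rotation":[0,0,0]},{"claw":0,"travel":[0.4,0,0],"rotation":[0,0,0]},{"claw":0,"travel":[0.4,0,0],"rotation":[0,0,0]},{"claw":0,"travel":[0.4,0,0],"rotation":[0,0,0]},{"claw":0,"travel":[0.3,0,0],"rotation":[0,0,0]}]' | f
python3 -m crank '[{"claw":0,"travel":[0.3,0,0],"rotation":[0,0,0]}]'| f
python3 -m crank '[{"claw":0,"travel":[0.3,0,0],"rotation":[0,0,0]}]'| f
python3 -m crank '[{"claw":0,"travel":[0.3,0,0],"rotation":[0,0,0]}]'| f
python3 -m crank '[{"claw":0,"travel":[0.3,0,0],"rotation":[0,0,0]}]'| f
python3 -m crank '[{"claw":0,"travel":[0.3,0,0],"rotation":[0,0,0]}]'| f
python3 -m crank '[{"claw":0,"travel":[0.3,0,0],"rotation":[0,0,0]}]'| f
```

```text
ee_pos: [0.4767, 0.1331, 0.0602]
force: [-0.7, -1.5, 0.9]
ee_pos: [0.4774, 0.1365, 0.0603]
force: [-0.1, 1.1, 0.4]
ee_pos: [0.4777, 0.139, 0.0603]
force: [-1.2, -6.2, 3.1]
ee_pos: [0.4777, 0.1394, 0.0603]
force: [-1.5, -10.5, 5.5]
ee_pos: [0.4779, 0.1405, 0.0604]
force: [-1.2, -11.7, 5.7]
ee_pos: [0.4783, 0.1438, 0.0603]
force: [-1.5, -6.6, 4.5]
ee_pos: [0.4788, 0.1482, 0.0603]
force: [-0.1, -3.5, 2.3]
```

```bash
f(){ grep -E "ee_|force: \["; }
python3 -m crank '[{"claw":0,"travel":[0.4,0,0],"rotation":[0,0,0]},{"claw":0,"travel":[0.4,0,0],"rotation":[0,0,0]},{"claw":0,"travel":[0.4,0,0],"rotation":[0,0,0]},{"claw":0,"travel":[0.4,0,0],"rotation":[0,0,0]},{"claw":0,"travel":[0.4,0,0],"rotation":[0,0,0]},{"claw":0,"travel":[0,0,0],"rotation":[0,0,0]}]' | f
python3 -m crank '[{"claw":0,"travel":[0.15,0,0],"rotation":[0,0,0]},{"claw":0,"travel":[0,0,0],"rotation":[0,0,0]}]'| f
```

```text
ee_pos: [0.4814, 0.1716, 0.0603]
force: [0.0, -0.3, 1.3]
ee_pos: [0.4813, 0.1723, 0.0603]
force: [-0.5, 0.3, -0.0]
```

```bash
f(){ grep -E "ee_|force: \["; }
python3 -m crank '[{"claw":0,"travel":[0.15,0,0],"rotation":[0,0,0]},{"claw":0,"travel":[0,0,0],"rotation":[0,0,0]}]'| f
python3 -m crank '[{"claw":0,"travel":[0.15,0,0],"rotation":[0,0,0]},{"claw":0,"travel":[0,0,0],"rotation":[0,0,0]}]'| f
python3 -m crank '[{"claw":0,"travel":[0.1,0,0],"rotation":[0,0,0]},{"claw":0,"travel":[0,0,0],"rotation":[0,0,0]},{"claw":0,"travel":[0,0,0],"rotation":[0,0,0]}]'| f
python3 - <<'E'
from h import *
c=manip.capture("scene"); b=cv2.resize(c["color"][110:225,115:285],None,fx=4.5,fy=4.5,interpolation=cv2.INTER_CUBIC); cv2.imwrite("pics/d.png",b)
E
```

```text
ee_pos: [0.4816, 0.1733, 0.0603]
force: [-0.3, -0.3, -0.0]
ee_pos: [0.4819, 0.1746, 0.0603]
force: [0.3, 0.2, 0.5]
ee_pos: [0.482, 0.1753, 0.0603]
force: [-0.1, 0.8, -0.1]
```

View pics/d.png

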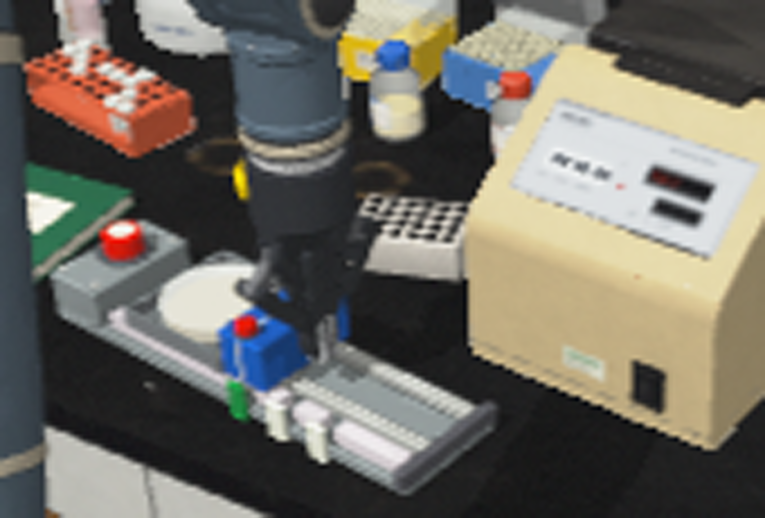

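The white stripe lines up with the green tab (crop px (240,370–400)), and the push force is zero. A gentle nudge should show whether the pin is seated.

```bash
f(){ grep -E "ee_|force: \["; }
for r in 1; do python3 -m crank '[{"claw":0,"travel":[0.1,0,0],"rotation":[0,0,0]},{"claw":0,"travel":[0,0,0],"rotation":[0,0,0]}]'| f; done
python3 -m crank '[{"claw":0,"travel":[0.1,0,0],"rotation":[0,0,0]},{"claw":0,"travel":[0,0,0],"rotation":[0,0,0]}]'| f
python3 -m crank '[{"claw":0,"travel":[0.05,0,0],"rotation":[0,0,0]},{"claw":0,"travel":[0,0,0],"rotation":[0,0,0]}]'| f
```

```text
ee_pos: [0.4821, 0.1765, 0.0603]
force: [-0.3, -0.1, -0.2]
ee_pos: [0.4823, 0.1775, 0.0603]
force: [-0.5, 0.2, 0.4]
ee_pos: [0.4823, 0.1779, 0.0603]
force: [0.2, 0.2, -0.4]
```

```bash
f(){ grep -E "ee_|force: \["; }
python3 -m crank '[{"claw":0,"travel":[0.07,0,0],"rotation":[0,0,0]},{"claw":0,"travel":[0,0,0],"rotation":[0,0,0]}]'| f
python3 -m crank '[{"claw":0,"travel":[0.07,0,0],"rotation":[0,0,0]},{"claw":0,"travel":[0,0,0],"rotation":[0,0,0]}]'| f
```

```text
ee_pos: [0.4824, 0.1785, 0.0603]
force: [-0.4, -0.5, 0.6]
ee_pos: [0.4824, 0.1785, 0.0603]
force: [-0.8, -2.9, 0.3]
```

The nudge meets firm resistance at y = 0.1785 with no motion, so the pin is seated. I'll back off and lift, then measure the cap.

```bash
python3 -m crank '[{"claw":0,"travel":[-1.5,0,0],"rotation":[0,0,0]},{"claw":0,"travel":[-2,0,0],"rotation":[0,0,0]},{"claw":0,"travel":[0,0,-4],"rotation":[0,0,0]},{"claw":0,"travel":[0,0,-4],"rotation":[0,0,0]},{"claw":0,"travel":[0,0,-4],"rotation":[0,0,0]},{"claw":0,"travel":[0,0,0],"rotation":[0,0,0]}]'
python3 - <<'E'
from h import *
for n,(u0,u1,v0,v1) in dict(top=(128,152,205,226),scene=(130,155,152,175)).items():
    c=dict(np.load(n+"0.npz")); im=c["color"]; h=cv2.cvtColor(im,cv2.COLOR_BGR2HSV).astype(int)
    m=((h[...,0]<10)|(h[...,0]>170))&(h[...,1]>90)&(h[...,2]>80); k=np.zeros_like(m);k[v0:v1,u0:u1]=1
    m=m&k; pts=np.argwhere(m)[:,::-1].astype(np.float32); hull=cv2.convexHull(pts)
    f=np.zeros(m.shape,np.uint8); cv2.fillConvexPoly(f,hull.astype(int),1); f2=np.argwhere(f)[:,::-1]
    ctr=f2.mean(0)
    white=np.argwhere((f>0)&(h[...,1]<60)&(h[...,2]>180))[:,::-1]
    for nm,p,z in(("hull",ctr,.064 if n=="top" else .057),("white",white.mean(0) if len(white) else ctr,.064)):
        d=np.array(c["attitude"])@np.array([(p[0]-c["cx"])/c["fx"],(p[1]-c["cy"])/c["fy"],1]); o=c["origin"]
        print(n,nm,p.round(1),len(white),(o+d*(z-o[2])/d[2]).round(4))
E
```

```text
t: 10.3
ee_pos: [0.4814, 0.1444, 0.1851]
orientation: [[0.123, 0.992, 0.009], [0.992, -0.123, 0.005], [0.007, 0.009, -1.0]]
force: [0.5, -0.1, -0.1]
finger_gap: 0.0002
grip_force: 0.0
top hull [139.5 215.3] 26 [0.5144 0.3884 0.064 ]
top white [138.5 215. ] 26 [0.5156 0.3918 0.064 ]
scene hull [141.7 163. ] 10 [0.5095 0.389  0.057 ]
scene white [141.5 160.5] 10 [0.5139 0.3923 0.064 ]
```

```bash
python3 -m crank '[{"claw":0,"travel":[4.1,0,0],"rotation":[0,0,0]},{"claw":0,"travel":[4.1,0,0],"rotation":[0,0,0]},{"claw":0,"travel":[4.1,0,0],"rotation":[0,0,0]},{"claw":0,"travel":[4.1,0,0],"rotation":[0,0,0]},{"claw":0,"travel":[4.1,0,0],"rotation":[0,0,0]},{"claw":0,"travel":[4.2,0,0],"rotation":[0,0,0]},{"claw":0,"travel":[0,0,0],"rotation":[0,0,0]},{"claw":0,"travel":[0,0,0],"rotation":[0,0,0]}]'
python3 -m crank '[{"claw":0,"travel":[0,0,3],"rotation":[0,0,0]},{"claw":0,"travel":[0,0,3],"rotation":[0,0,0]},{"claw":0,"travel":[0,0,2.5],"rotation":[0,0,0]},{"claw":0,"travel":[0,0,0],"rotation":[0,0,0]},{"claw":0,"travel":[0,0,0],"rotation":[0,0,0]}]'
python3 - <<'E'
from h import *
c=manip.capture("scene"); b=cv2.resize(c["color"][110:225,85:255],None,fx=4.5,fy=4.5,interpolation=cv2.INTER_CUBIC); cv2.imwrite("pics/e.png",b)
E
```

```text
t: 11.1
ee_pos: [0.5076, 0.3897, 0.1788]
orientation: [[0.12, 0.993, -0.001], [0.993, -0.12, -0.001], [-0.002, -0.001, -1.0]]
force: [0.3, -0.9, -0.2]
finger_gap: -0.0005
grip_force: 0.0
t: 11.6
ee_pos: [0.5088, 0.3879, 0.0955]
orientation: [[0.124, 0.992, -0.0], [0.992, -0.124, -0.001], [-0.001, -0.0, -1.0]]
force: [-0.1, 0.2, 0.0]
finger_gap: 0.0001
grip_force: 0.0
```

View pics/e.png

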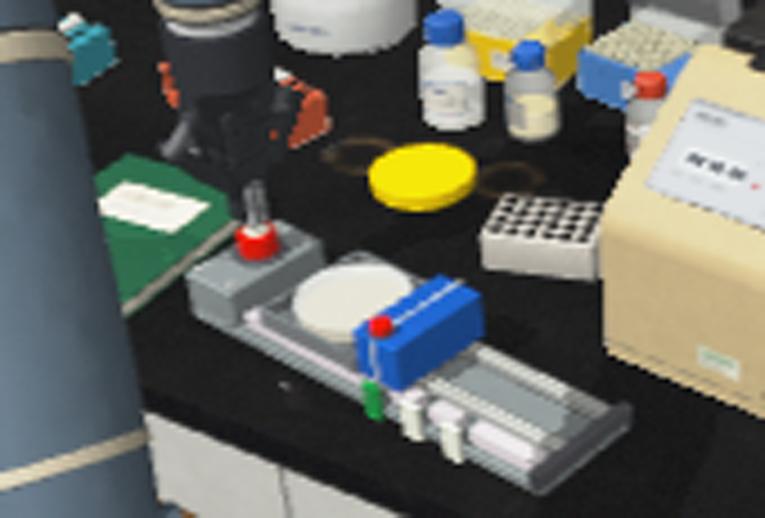

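The stripe lines up with the green tab at crop px (374,375), and the fingertips are right over the cap at (257,230). Time to press.

```bash
f(){ grep -E "ee_|force: \["; }
python3 -m crank '[{"claw":0,"travel":[0.15,0.3,0.4],"rotation":[0,0,0]},{"claw":0,"travel":[0,0,0.4],"rotation":[0,0,0]},{"claw":0,"travel":[0,0,0.3],"rotation":[0,0,0]},{"claw":0,"travel":[0,0,0],"rotation":[0,0,0]}]'|f
python3 -m crank '[{"claw":0,"travel":[0,0,0.3],"rotation":[0,0,0]},{"claw":0,"travel":[0,0,0.2],"rotation":[0,0,0]},{"claw":0,"travel":[0,0,0],"rotation":[0,0,0]}]'|f
python3 -m crank '[{"claw":0,"travel":[0,0,0.2],"rotation":[0,0,0]},{"claw":0,"travel":[0,0,0],"rotation":[0,0,0]}]'|f
python3 -m crank '[{"claw":0,"travel":[0,0,0.1],"rotation":[0,0,0]},{"claw":0,"travel":[0,0,0],"rotation":[0,0,0]}]'|f
```

```text
ee_pos: [0.5111, 0.3907, 0.084]
force: [0.1, -0.5, 0.4]
ee_pos: [0.5115, 0.3909, 0.0794]
force: [0.4, -0.1, 2.1]
ee_pos: [0.5115, 0.3909, 0.0773]
force: [-0.2, -0.2, 2.1]
ee_pos: [0.5115, 0.3909, 0.0763]
force: [-0.8, 0.1, 3.0]
```

```bash
f(){ grep -E "ee_|force: \["; }
python3 -m crank '[{"claw":0,"travel":[0,0,0.15],"rotation":[0,0,0]},{"claw":0,"travel":[0,0,0],"rotation":[0,0,0]}]'|f
python3 -m crank '[{"claw":0,"travel":[0,0,0.15],"rotation":[0,0,0]},{"claw":0,"travel":[0,0,0],"rotation":[0,0,0]}]'|f
python3 -m crank '[{"claw":0,"travel":[0,0,0.1],"rotation":[0,0,0]},{"claw":0,"travel":[0,0,0],"rotation":[0,0,0]}]'|f
```

```text
ee_pos: [0.5115, 0.3909, 0.0751]
force: [-1.5, 0.2, 6.0]
ee_pos: [0.5116, 0.3909, 0.075]
force: [-4.4, -1.0, 14.6]
ee_pos: [0.5116, 0.3909, 0.0749]
force: [-6.0, -2.7, 18.7]
```

The cap hits its hard stop at TCP z = 0.075, exactly 8 mm down. I'll retreat and check.

```bash
python3 -m crank '[{"claw":0,"travel":[0,0,0],"rotation":[0,0,0]},{"claw":0,"travel":[0,0,-1],"rotation":[0,0,0]},{"claw":0,"travel":[0,0,-3],"rotation":[0,0,0]},{"claw":0,"travel":[0,0,-4],"rotation":[0,0,0]},{"claw":0,"travel":[0,0,-4],"rotation":[0,0,0]},{"claw":0,"travel":[0,0,-2],"rotation":[0,0,0]},{"claw":0,"travel":[0,0,0],"rotation":[0,0,0]},{"claw":0,"travel":[0,0,0],"rotation":[0,0,0]}]'
python3 - <<'E'
from h import *
c=manip.capture("scene"); b=cv2.resize(c["color"][110:225,85:255],None,fx=4.5,fy=4.5,interpolation=cv2.INTER_CUBIC); cv2.imwrite("pics/f.png",b)
E
```

```text
t: 14.15
ee_pos: [0.511, 0.3905, 0.2115]
orientation: [[0.122, 0.993, -0.001], [0.993, -0.122, -0.0], [-0.001, -0.001, -1.0]]
force: [-0.6, -0.3, -0.6]
finger_gap: -0.0004
grip_force: 0.0
```

View pics/f.png

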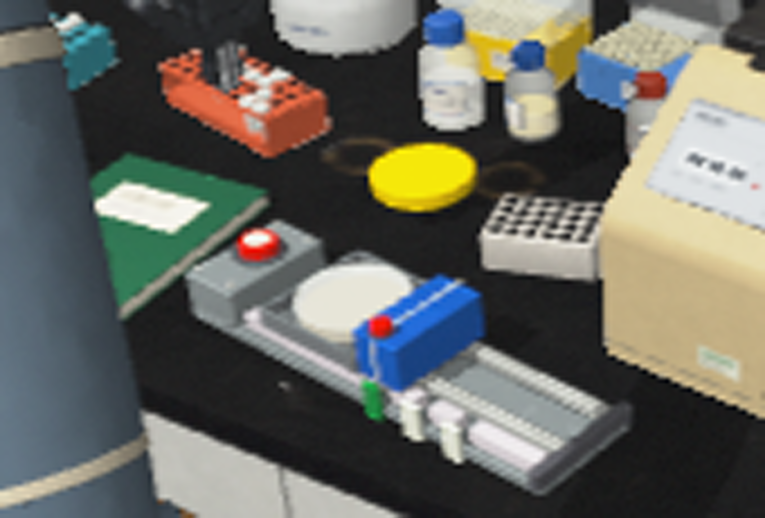

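The cap at crop px (258,244) is down, the carriage is at the green tab, the dish lies in its tray and the hand is clear. I'll hand the job in.

```bash
python3 -c "
from rig import manip
print(manip.close_job())"
```

```text
the job is handed in; nothing more can be done
None
```

The carriage is seated in the third notch, at the green marker, the lock cap is pressed to its stop, the hand is clear, and I handed the job in at about 14 s; no verdict came back.

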